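# Push a dowel along the V-groove of a drilling jig to its end stop

### The arm

A 6-joint arm with a two-finger parallel gripper is mounted at the origin on a cart in front of the work surface, level with it; the furniture and walls round the work are solid. World frame = base frame: x ahead of the robot, y to its left, z up, the work surface at z = 0. Lengths are in m, angles in degrees, forces in N, time in s.
With the tool pointing down it reaches from about 0.35 to 0.875 m from the base axis. Payload 4.2 kg.
Tool frame: the origin (TCP) lies on the centre line of the jaws, within the pads' length; the fingertips stand 25 mm ahead of it and the grasp point (between the pads) lies 6 mm ahead of it; z points along the fingers, y is the line along which they close (so a half turn about z gives the same grasp; the last joint's range is limited). The gripper opens to 87 mm and grips with 3 to 60 N. Pads are 19 mm wide; open, the fingers measure 117 mm over their backs; the gripper's body (75 mm by 190 mm) begins 51 mm behind the grasp point.
Start: joints at [-57.491, 22.042, 0.453, 0, -68.411, -14.817], TCP at [0.19, -0.595, 0.219] pointing down, gripper open.
Joint ranges: [-179.83, 179.83], [-69.29, 118.12], [-61.27, 80.66], [-181.25, 117.63], [-171.15, -9.14], [-177.46, 177.46]. Speed limits (degrees/s): [159.86, 159.86, 180, 180, 180, 180].

### API

Orientations are given as a 3x3 rotation matrix whose columns are the frame's x, y, z axes.
In Python, from station import r gives the robot as it stands.
- The arm moves only by the tool move_arm, never from a script. Its argument "series" is a list of rows, each an object with "grip": the opening, from 0 (shut) to 1 (fully open); "xyz": the shift along the tool's x, y, z in mm, a list of three; "angular": the turn, a rotation vector about the tool's x, y, z in rad, a list of three. A call has 1 to 10 rows; each row is the pose to reach, as a shift and turn from the pose commanded when the call began, along the tool's axes at that moment; what a row does not reach only later rows make up. A row lasts 1/10 s, in which the tool goes at most 50 mm and 8.59 degrees, less where a joint would pass 70% of its speed; a pose out of reach is approached as far as the arm can. A call with a gripper value outside its range is refused whole. The fingers move at their own pace and stop on an object; the grip force is fixed at half the most. Time passes only in rows, so rows that repeat a pose let the fingers close. It gives the time, the measured TCP pose, the force, the opening and the grip force at its end, in the units of the state.
- r.sense(): the state, without advancing time (a new reading comes with each control period).
- r.capture(name): name is "scene" or "top" or "wrist"; returns a dict with "img" (420x560x3 uint8, red, green, blue), "camera_matrix" (3x3 intrinsics, pixels), "rvec" (rotation vector, rad) and "tvec" (3), from world to camera coordinates, as OpenCV has them; the wrist camera has in their place "hand_eye" (4x4, takes a point from camera to tool coordinates, whose origin is the TCP and whose axes are the flange's). Camera axes: x right, y down, z forward; pixel columns grow to the right and rows downward; lengths in m; the calibration is good to about 2 mm. A picture is of the moment at which its call begins: read the wrist's pose just before it. There is no depth.
- r.finish_job(): hands the job in; it is judged then, once.
The state is a dict: "time_s": time; "joints": joint angles; "joint_velocities": joint speeds; "effort": joint torques, N m; "tcp_pos": TCP position; "ee_rot": TCP orientation; "wrist_force": force on the tool from outside, world axes, zero at the start; "moment": the same for the moment, N m; "gripper_width": opening from 0.0 (shut) to 1.0 (fully open); "gripper_force": force on a finger pad.
Only numpy, scipy, OpenCV 4.12 (cv2) and the standard library are available. Lean on these libraries where they do the work, as an engineer would, in place of code of your own. Each camera call takes 0.05 s, during which the arm holds its last target. There are 200 camera calls.

### The job

Get the thin dowel ready for drilling: take it from the cradle, lay it in the open part of the jig's V-groove with its front end still short of the blue guide bridge, and let go of it. Then take or push it afresh from its tail, slide it along the groove through the bridge until its end touches the red end stop, and leave it lying there free. The thick dowel does not pass the bridge: leave it in its cradle.

Things in the scene. Friction and masses are not known exactly. Their poses are not given: they have to be found in the camera images.
- jig: Drilling jig, fixed: plywood board 250 x 56 x 8 mm with an aluminium V-groove rail, a blue guide bridge and a red end stop. Origin on the underside, on the groove's centre line; x along the groove toward the stop, z up. Rail 46 mm wide, flat top 30 mm above the cart; groove a 90-degree V, 8.5 mm deep, from x = -110 to +110 mm, open above from -110 to +35 mm.
- finger_gap (a point): Centre of the jig's finger gap (jig x = -42.5 mm), on the axis line of the thin dowel lying in the groove, 35.6 mm above the cart. For 45 mm along x the rail is cut away here down to the board (8 mm high), so the dowel can be laid in the groove with the fingers round its middle. x axis along the groove toward the stop.
- bridge_mouth (a point): Centre line of the groove at the entry face of the blue bridge (jig x = +35 mm), 35.6 mm above the cart. The bridge runs 35 mm on from here, is 48 mm wide and 64 mm high (72 mm with its brass drill bush); its opening is 24 mm wide, its ceiling 50 mm above the cart.
- stop_face (a point): Centre line of the groove at the face of the red end stop (jig x = +110 mm), 35.6 mm above the cart; the stop is 46 mm wide and 60 mm high. With the thin dowel's end here, its centre lies at jig x = +50 mm and 45 mm of its tail stands out of the bridge.
- thin_dowel: The thin dowel: a pale wooden rod 20 mm in diameter and 120 mm long, about 30 g. Origin in its centre; x along its axis; both ends alike. It starts lying in one of the cradle's two places, axis 38.1 mm above the cart.
- thick_dowel: The thick dowel: a pale wooden rod 28 mm in diameter and 120 mm long, about 60 g; too thick for the bridge. Origin in its centre, x along its axis. It starts in the cradle's other place, axis 43.8 mm above the cart; it stays there.
- cradle: Wooden cradle, fixed to the cart: a board 96 x 124 mm, 6 mm thick, with two cross bars (10 mm thick, 35 mm high, centred at x = -40 and +40 mm) that carry the dowels in V-notches at y = -34 and +34 mm. Origin: centre of its underside; the dowels lie along its x. Between the bars, 70 mm clear, the dowels can be gripped from above.

How it is judged (in metres and radians):
On the way:
1. the thin dowel lies in the open groove, its front end short of the bridge (to 10 mm), let go by the fingers (x of thin_dowel in the frame of jig between -0.085 and -0.015 m and y of thin_dowel in the frame of jig between -0.005 and 0.005 m and z of thin_dowel in the frame of jig between 0.0316 and 0.0396 m and angle between the x axis of thin_dowel and the x axis of jig, either way round below 0.06 rad and contact force between the fingers and thin_dowel below 0.05 N and linear speed of thin_dowel below 0.02 m/s), for 0.2 s.
At the end, for the whole second after the job is handed in: The thin dowel lies at rest in the V-groove, through the bridge, its end within 2.5 mm of the end stop, its axis within 3 mm and 0.04 rad of the groove's line, let go; the thick dowel is within 20 mm of where it lay (x of thin_dowel in the frame of jig above 0.0475 m and y of thin_dowel in the frame of jig between -0.003 and 0.003 m and z of thin_dowel in the frame of jig between 0.0326 and 0.0386 m and angle between the x axis of thin_dowel and the x axis of jig, either way round below 0.04 rad and linear speed of thin_dowel below 0.01 m/s and contact force between the fingers and thin_dowel below 0.05 N and distance of thick_dowel from where it was at the start of the episode below 0.02 m); the robot touches nothing.
It fails at once if the thick dowel is taken out of its place (moved more than 30 mm) (distance of thick_dowel from where it was at the start of the episode above 0.03 m).
It also fails if it takes over 46 s, if anything falls off the work surface, if the arm or the gripper's body presses on something with over 40 N, if the wrist force passes 120 N, or if a joint passes its speed limit or range.

## Working session

There is one attempt and no reset: what is moved stays moved. The work goes in short steps, Python scripts to look and compute and a tool call to move; the robot and the scene stay as the last step left them, time stands still between calls to the robot, and variables do not carry over. Pictures are saved under pics/ and viewed, at most 12 in all, crops included, and the job is handed in when it is done.

Besides the shell and the picture viewer there is one more tool, called after "Emit:" by a JSON object that holds its "fn" and its "kwargs". move_arm: Moves the arm, as the interface text tells. Its arguments: {"type":"object","properties":{"series":{"type":"array"}},"required":["series"]}

```bash
mkdir -p pics; cat > h.py <<'E'
import cv2, numpy as np, pickle
from station import r
def snap(n,f):
    s=r.sense(); c=r.capture(n); cv2.imwrite(f'pics/{f}.png',c['img'][:,:,::-1]); pickle.dump((c,s),open(f'{f}.pkl','wb')); return c,s
def ray(f,uv,z):
    c,s=pickle.load(open(f'{f}.pkl','rb')); K=np.array(c['camera_matrix'])
    d=np.linalg.inv(K)@np.array([uv[0],uv[1],1.])
    if 'hand_eye' in c:
        H=np.array(c['hand_eye']);R=np.array(s['ee_rot']).reshape(3,3);o=R@H[:3,3]+np.array(s['tcp_pos']);d=R@H[:3,:3]@d
    else:
        R=cv2.Rodrigues(np.array(c['rvec'],float))[0];o=-R.T@np.array(c['tvec'],float).ravel();d=R.T@d
    return o+d*(z-o[2])/d[2]
E
python3 - <<'E'
from h import *
a,s=snap('top','top');b,_=snap('scene','scene')
cv2.imwrite('pics/both.png',cv2.resize(np.vstack([a['img'],b['img']])[:,:,::-1],None,fx=.7,fy=.7))
print(s['time_s'],s['ee_rot'],s['tcp_pos'],s['gripper_width'])
E
```

```text
0.0 [[-9.52769270e-01 -3.03694277e-01 -7.10808664e-04]
 [-3.03695103e-01  9.52767104e-01  2.03219494e-03]
 [ 6.00691412e-05  2.15208200e-03 -9.99997682e-01]] [ 0.18976673 -0.59485387  0.2180765 ] 0.999028212204519
```

View pics/top.png

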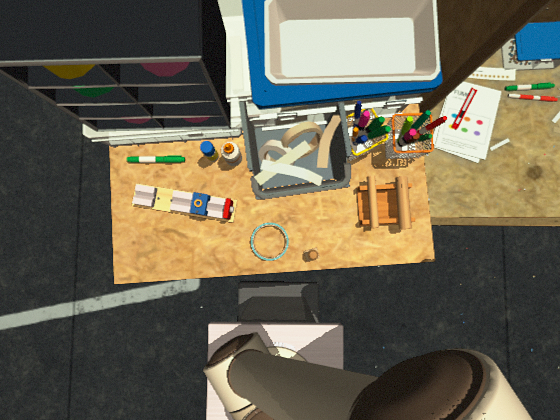

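The top view shows the jig at about (185,203), with the red stop at (229,208), and the cradle at about (384,203). I'll enlarge both.

```bash
python3 - <<'E'
from h import *
a=cv2.imread('pics/top.png')
x=cv2.resize(a[175:230,125:245],None,fx=6,fy=6,interpolation=cv2.INTER_CUBIC)  # 720x330
y=cv2.resize(a[168:236,350:420],None,fx=4,fy=4,interpolation=cv2.INTER_CUBIC) #280x272
o=np.zeros((330+272,720,3),np.uint8);o[:330]=x;o[330:,:280]=y
cv2.imwrite('pics/crop.png',o[:600])
for p in [(185,203),(229,208),(384,203),(110,145),(435,262)]: print(p,ray('top',p,.03))
E
```

```text
(185, 203) [0.43180797 0.21242456 0.03      ]
(229, 208) [0.42062066 0.10868941 0.03      ]
(384, 203) [ 0.43450659 -0.25403583  0.03      ]
(110, 145) [0.56980201 0.39544263 0.03      ]
(435, 262) [ 0.29838506 -0.36912677  0.03      ]
```

View pics/crop.png

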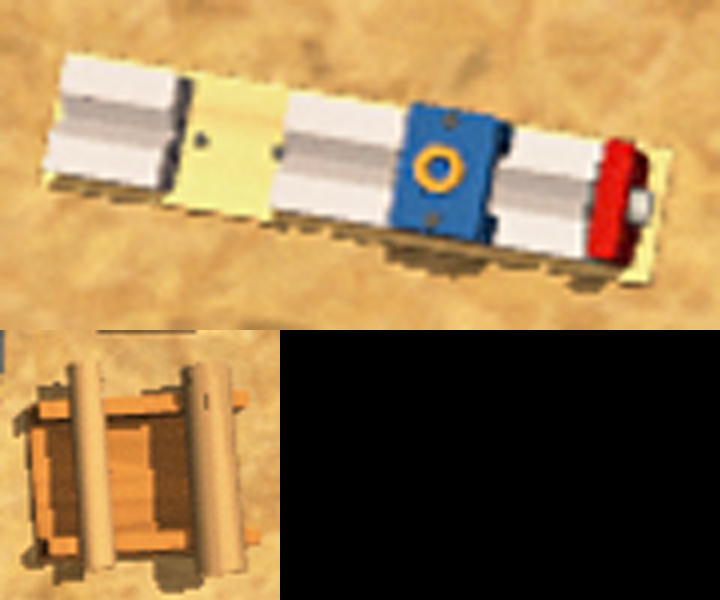

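The crop shows the thin dowel as the left rod in the cradle, running from crop (84,366) to (100,570). The rail's tail edge is centred at (56,114), the bridge entry top edge at (402,166) and the stop face top edge at (598,198).

```bash
python3 - <<'E'
from h import *
J=lambda u,v,z: ray('top',(125+(u+.5)/6-.5,175+(v+.5)/6-.5),z)
C=lambda u,v,z: ray('top',(350+(u+.5)/4-.5,168+(v-330+.5)/4-.5),z)
t=J(56,114,.03);b=J(402,166,.064);s=J(598,198,.06);g=[J(180,133,.03),J(284,152,.03)]
for n,p,x in [('tail',t,-.11),('gapA',g[0],-.065),('gapB',g[1],-.02),('bridge',b,.035),('stop',s,.11)]: print(n,p)
d=(s-t)[:2];print(np.linalg.norm(d),np.degrees(np.arctan2(d[1],d[0])))
a,e=C(84,366,.038),C(100,570,.038);print(a,e,(a+e)/2,np.linalg.norm(a-e),np.degrees(np.arctan2(*(a-e)[1::-1])))
a,e=C(208,366,.044),C(224,572,.044);print('thick',(a+e)/2,np.linalg.norm(a-e))
s=r.sense();R=np.array(s['ee_rot']).reshape(3,3);print(R[:,0],R[:,1])
E
```

```text
tail [0.45342812 0.33375434 0.03      ]
gapA [0.44618799 0.28462229 0.03      ]
gapB [0.43892038 0.24346987 0.03      ]
bridge [0.4300591  0.18894117 0.064     ]
stop [0.41875634 0.11535979 0.06      ]
0.2211296263635849 -99.02085215435743
[ 0.49530786 -0.22179522  0.038     ] [ 0.37643293 -0.22941337  0.038     ] [ 0.43587039 -0.2256043   0.038     ] 0.11911878044052626 3.666809936567986
thick [ 0.43505032 -0.29535215  0.044     ] 0.11932234341882789
[-9.52743341e-01 -3.03776422e-01  1.07820907e-04] [-0.30377562  0.95274153  0.00198928]
```

```bash
cat >> h.py <<'E'
from scipy.spatial.transform import Rotation as Ro
def go(x,y,z,ang):
    "shift (mm) and rotvec in tool axes to a down-pointing pose with tool x at ang deg"
    s=r.sense();R=np.array(s['ee_rot']).reshape(3,3);a=np.radians(ang)
    T=np.array([[np.cos(a),np.sin(a),0],[np.sin(a),-np.cos(a),0],[0,0,-1.]])
    print('t',round(s['time_s'],2),'shift',np.round(R.T@(np.array([x,y,z])-s['tcp_pos'])*1e3,1),'rot',np.round(Ro.from_matrix(R.T@T).as_rotvec(),3))
E
python3 -c "
from h import *
go(.436,-.2256,.13,183.7)"
```

```text
t 0.1 shift [-346.8  276.9   88.7] rot [ 0.002 -0.     0.244]
```

Emit:
{"fn": "move_arm", "kwargs": {"series": [{"grip":0.5,"xyz":[-38,31,10],"angular":[0,0,0.05]},{"grip":0.5,"xyz":[-76,61,20],"angular":[0,0,0.1]},{"grip":0.5,"xyz":[-115,92,30],"angular":[0,0,0.15]},{"grip":0.5,"xyz":[-154,123,40],"angular":[0,0,0.2]},{"grip":0.5,"xyz":[-193,154,50],"angular":[0.002,0,0.244]},{"grip":0.5,"xyz":[-231,185,60],"angular":[0.002,0,0.244]},{"grip":0.5,"xyz":[-270,215,70],"angular":[0.002,0,0.244]},{"grip":0.5,"xyz":[-308,246,80],"angular":[0.002,0,0.244]},{"grip":0.5,"xyz":[-347,277,89],"angular":[0.002,0,0.244]},{"grip":0.5,"xyz":[-347,277,89],"angular":[0.002,0,0.244]}]}}

```text
time_s: 1.1
tcp_pos: [0.4382, -0.2223, 0.129]
ee_rot: [[-0.997, -0.071, -0.001], [-0.071, 0.997, -0.001], [0.001, -0.001, -1.0]]
wrist_force: [-0.0, -0.3, 0.3]
gripper_width: 0.504
gripper_force: 0.0
```

```bash
python3 -c "
from h import *
go(.436,-.2256,.13,183.7);snap('wrist','w1')"
```

```text
t 1.1 shift [ 2.4 -3.2 -1. ] rot [-0.001 -0.001  0.006]
```

View pics/w1.png

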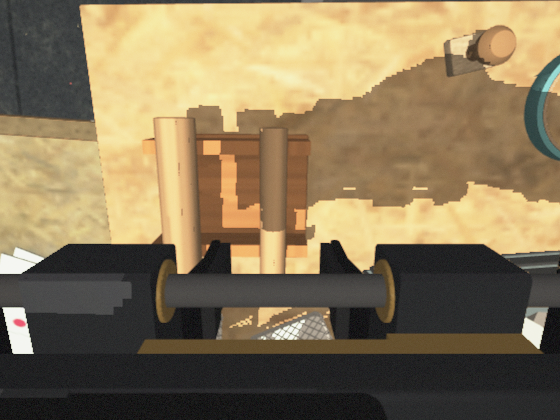

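The wrist view shows the thin dowel between the fingers. Its near end is centred at (274,130), and its axis passes (273,235).

```bash
python3 -c "
from h import *
for p in [(274.5,130),(273.5,180),(273,235)]: print(ray('w1',p,.038))
print(ray('w1',(176,119),.044))
go(.436,-.2250,.0445,183.7)"
```

```text
[ 0.37851172 -0.22725144  0.038     ]
[ 0.41424553 -0.2254621   0.038     ]
[ 0.45670696 -0.22287802  0.038     ]
[ 0.37565246 -0.29493194  0.044     ]
t 1.15 shift [ 1.4 -1.2 84.8] rot [-0.001 -0.001  0.005]
```

Emit:
{"fn": "move_arm", "kwargs": {"series": [{"grip":0.5,"xyz":[1,-1,28],"angular":[0,0,0.003]},{"grip":0.5,"xyz":[1,-1,56],"angular":[0,0,0.003]},{"grip":0.5,"xyz":[1,-1,76],"angular":[0,0,0.003]},{"grip":0.5,"xyz":[1,-1,85],"angular":[0,0,0.003]},{"grip":0.5,"xyz":[1,-1,85],"angular":[0,0,0.003]},{"grip":0.0,"xyz":[1,-1,85],"angular":[0,0,0.003]},{"grip":0.0,"xyz":[1,-1,85],"angular":[0,0,0.003]},{"grip":0.0,"xyz":[1,-1,85],"angular":[0,0,0.003]},{"grip":0.0,"xyz":[1,-1,85],"angular":[0,0,0.003]},{"grip":0.0,"xyz":[1,-1,85],"angular":[0,0,0.003]}]}}

```text
time_s: 2.15
tcp_pos: [0.4357, -0.2273, 0.0456]
ee_rot: [[-0.998, -0.062, 0.001], [-0.062, 0.998, -0.002], [-0.001, -0.002, -1.0]]
wrist_force: [-0.1, 0.3, -0.6]
gripper_width: 0.129
gripper_force: 0.0
```

Emit:
{"fn": "move_arm", "kwargs": {"series": [{"grip":0.0,"xyz":[0,0,0],"angular":[0,0,0]},{"grip":0.0,"xyz":[0,0,0],"angular":[0,0,0]}]}}

```text
time_s: 2.35
tcp_pos: [0.4355, -0.2273, 0.0452]
ee_rot: [[-0.998, -0.062, 0.0], [-0.062, 0.998, -0.002], [-0.0, -0.002, -1.0]]
wrist_force: [0.3, -0.1, -0.1]
gripper_width: 0.021
gripper_force: 0.0
```

```bash
python3 -c "
from h import *
c,s=snap('wrist','w2');print(s['gripper_width'],s['gripper_force'])
d,_=snap('top','top2')
o=np.zeros((420,800,3),np.uint8);o[:,:560]=cv2.imread('pics/w2.png');o[:240,560:]=cv2.resize(cv2.imread('pics/top2.png')[160:240,350:430],(240,240));cv2.imwrite('pics/c2.png',o)"
```

```text
0.02110476363187592 0.0
```

View pics/c2.png

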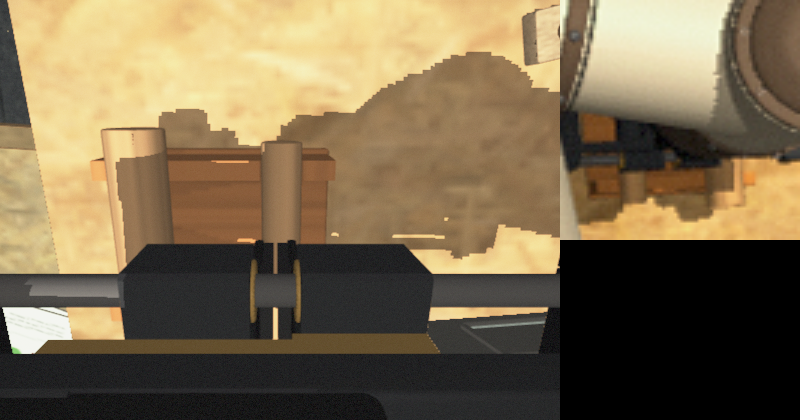

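The fingers have shut (opening 0.02), yet the thin dowel still lies in its cradle at columns 262–302, so the fingers seem to have closed above it. I'll compare the heights the picture implies with the reported ones.

```bash
python3 -c "
from h import *
for f in ['w1','w2']:
  c,s=pickle.load(open(f+'.pkl','rb'));H=np.array(c['hand_eye']);R=np.array(s['ee_rot']).reshape(3,3)
  print(s['tcp_pos'],R@H[:3,3]+s['tcp_pos'],np.round(H,3).tolist(),c['camera_matrix'][0][0],s['joints'])
for z in (.038,.018,.0,-.02,.05):
  print(z,[np.round(ray('w1',p,z)[:2],4) for p in [(261,140),(288,140)]],[np.round(ray('w2',p,z)[:2],4) for p in [(262,150),(302,150)]], 'end',ray('w1',(274.5,130),z)[:2],ray('w2',(282,142),z)[:2])
"
```

```text
[ 0.43818947 -0.22228472  0.12901244] [ 0.3660779  -0.22735903  0.29403694] [[-0.0, -0.966, -0.26, 0.072], [1.0, -0.0, -0.0, -0.0], [0.0, -0.26, 0.966, -0.165], [0.0, 0.0, 0.0, 1.0]] 355.2532206248719 [ -7.86405107  14.33325048 -25.33787894   0.10566022 -50.36992755
 -78.13374013]
[ 0.43549806 -0.22726871  0.04521851] [ 0.36311225 -0.23158075  0.21014594] [[-0.0, -0.966, -0.26, 0.072], [1.0, -0.0, -0.0, -0.0], [0.0, -0.26, 0.966, -0.165], [0.0, 0.0, 0.0, 1.0]] 355.2532206248719 [ -8.50204786  21.18951924 -30.84285595   0.17624434 -37.92307717
 -78.09239028]
0.038 [array([ 0.3861, -0.2363]), array([ 0.3848, -0.2172])] [array([ 0.3815, -0.2371]), array([ 0.3803, -0.2179])] end [ 0.37851172 -0.22725144] [ 0.37709874 -0.22777963]
0.018 [array([ 0.3877, -0.237 ]), array([ 0.3862, -0.2164])] [array([ 0.3836, -0.2378]), array([ 0.3823, -0.2163])] end [ 0.37948298 -0.22724303] [ 0.3787237  -0.22733801]
0.0 [array([ 0.3891, -0.2377]), array([ 0.3875, -0.2157])] [array([ 0.3855, -0.2384]), array([ 0.3841, -0.2149])] end [ 0.3803571  -0.22723547] [ 0.38018616 -0.22694056]
-0.02 [array([ 0.3907, -0.2384]), array([ 0.389 , -0.2149])] [array([ 0.3877, -0.239 ]), array([ 0.3861, -0.2133])] end [ 0.38132835 -0.22722706] [ 0.38181112 -0.22649894]
0.05 [array([ 0.3852, -0.2359]), array([ 0.3839, -0.2177])] [array([ 0.3802, -0.2367]), array([ 0.3791, -0.2189])] end [ 0.37792897 -0.22725648] [ 0.37612377 -0.2280446 ]
```

```bash
python3 -c "
from h import *
c,s=snap('scene','s2')
K=np.array(c['camera_matrix'])
P=lambda p: cv2.projectPoints(np.array([p],float),np.array(c['rvec'],float),np.array(c['tvec'],float),K,None)[0].ravel()
u=P([.436,-.2256,.038]);print(u,P([.4355,-.2273,.0202]),P([.376,-.229,.038]),P([.4355,-.2273,.048]))
im=cv2.imread('pics/s2.png');x0=max(0,min(440,int(u[0])-60));y0=max(0,min(330,int(u[1])-55));print(x0,y0)
o=np.zeros((600,800,3),np.uint8);o[:420,:560]=im
big=cv2.resize(im[y0:y0+90,x0:x0+120],(800,600),interpolation=cv2.INTER_CUBIC)
cv2.imwrite('pics/c3.png',big)"
```

```text
[325.75011884 187.12025831] [325.7132022  191.91625705] [344.68711424 194.62113934] [326.51647819 184.04974757]
265 132
```

View pics/c3.png

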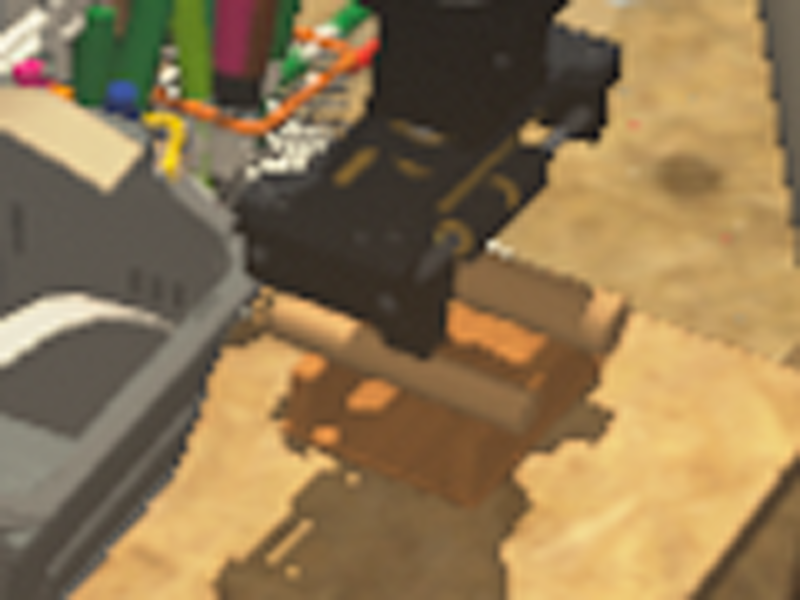

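The scene crop shows the fingertips at crop (415,350), which is pixel (327,184.5). That puts them level with the dowel's top (z≈0.048), not at the z≈0.02 that the reported pose implies. The reported height therefore reads about 28 mm too low, and I'll work relative to the dowel. I'll open, go 28 mm further down with small steps at the end, and watch the force.

Emit:
{"fn": "move_arm", "kwargs": {"series": [{"grip":0.5,"xyz":[0,0,-2],"angular":[0,0,0]},{"grip":0.5,"xyz":[0,0,-2],"angular":[0,0,0]},{"grip":0.5,"xyz":[0,0,-2],"angular":[0,0,0]},{"grip":0.5,"xyz":[0,0,-2],"angular":[0,0,0]},{"grip":0.5,"xyz":[0,0,-2],"angular":[0,0,0]},{"grip":0.5,"xyz":[0,0,-2],"angular":[0,0,0]},{"grip":0.5,"xyz":[0,1,3],"angular":[0,0,0]},{"grip":0.5,"xyz":[0,2,9],"angular":[0,0,0]},{"grip":0.5,"xyz":[0,2,14],"angular":[0,0,0]}]}}

```text
time_s: 3.4
tcp_pos: [0.435, -0.2251, 0.0304]
ee_rot: [[-0.998, -0.062, -0.0], [-0.062, 0.998, -0.002], [0.001, -0.002, -1.0]]
wrist_force: [0.1, 0.5, -0.3]
gripper_width: 0.499
gripper_force: 0.0
```

Emit:
{"fn": "move_arm", "kwargs": {"series": [{"grip":0.5,"xyz":[0,0,5],"angular":[0,0,0]},{"grip":0.5,"xyz":[0,0,10],"angular":[0,0,0]},{"grip":0.5,"xyz":[0,0,13],"angular":[0,0,0]},{"grip":0.5,"xyz":[0,0,13],"angular":[0,0,0]},{"grip":0.0,"xyz":[0,0,13],"angular":[0,0,0]},{"grip":0.0,"xyz":[0,0,13],"angular":[0,0,0]},{"grip":0.0,"xyz":[0,0,13],"angular":[0,0,0]},{"grip":0.0,"xyz":[0,0,13],"angular":[0,0,0]},{"grip":0.0,"xyz":[0,0,13],"angular":[0,0,0]}]}}

```text
time_s: 4.3
tcp_pos: [0.4354, -0.2245, 0.0184]
ee_rot: [[-0.998, -0.061, 0.001], [-0.061, 0.998, -0.001], [-0.001, -0.001, -1.0]]
wrist_force: [0.4, 5.0, 1.7]
gripper_width: 0.219
gripper_force: 30.0
```

The dowel is gripped: 30 N at about 19 mm opening. Next I'll lift high and carry it to the jig, passing the bin on the robot's side.

Emit:
{"fn": "move_arm", "kwargs": {"series": [{"grip":0,"xyz":[0,0,-25],"angular":[0,0,0]},{"grip":0,"xyz":[0,0,-70],"angular":[0,0,0]},{"grip":0,"xyz":[0,0,-115],"angular":[0,0,0]},{"grip":0,"xyz":[0,0,-150],"angular":[0,0,0]},{"grip":0,"xyz":[4,30,-170],"angular":[0,0,0]},{"grip":0,"xyz":[10,70,-170],"angular":[0,0,0]},{"grip":0,"xyz":[16,110,-170],"angular":[0,0,0]},{"grip":0,"xyz":[22,150,-170],"angular":[0,0,0]},{"grip":0,"xyz":[28,190,-170],"angular":[0,0,0]},{"grip":0,"xyz":[31,227,-170],"angular":[0,0,0]}]}}

```text
time_s: 5.3
tcp_pos: [0.3893, 0.001, 0.1879]
ee_rot: [[-0.998, -0.062, 0.001], [-0.062, 0.998, -0.001], [-0.001, -0.002, -1.0]]
wrist_force: [0.9, 0.3, -0.6]
gripper_width: 0.218
gripper_force: 30.0
```

Emit:
{"fn": "move_arm", "kwargs": {"series": [{"grip":0,"xyz":[0,35,0],"angular":[0,0,-0.14]},{"grip":0,"xyz":[0,70,0],"angular":[0,0,-0.28]},{"grip":0,"xyz":[0,105,0],"angular":[0,0,-0.42]},{"grip":0,"xyz":[-10,140,0],"angular":[0,0,-0.56]},{"grip":0,"xyz":[-25,175,0],"angular":[0,0,-0.7]},{"grip":0,"xyz":[-40,210,0],"angular":[0,0,-0.84]},{"grip":0,"xyz":[-55,240,0],"angular":[0,0,-0.98]},{"grip":0,"xyz":[-68,262,10],"angular":[0,0,-1.12]},{"grip":0,"xyz":[-68,262,30],"angular":[0,0,-1.26]},{"grip":0,"xyz":[-68,262,50],"angular":[0,0,-1.354]}]}}

```text
time_s: 6.3
tcp_pos: [0.4421, 0.2661, 0.1364]
ee_rot: [[-0.149, -0.989, 0.0], [-0.989, 0.149, -0.002], [0.002, -0.001, -1.0]]
wrist_force: [0.5, 0.2, -1.1]
gripper_width: 0.22
gripper_force: 30.0
```

```bash
python3 -c "
from h import *
c,s=snap('wrist','w4');print(s['tcp_pos'],s['gripper_force'],s['wrist_force'])
go(.4425,.2655,.07,-98.9)"
```

```text
[0.44211277 0.26608418 0.13639141] 29.998182356357574 [ 0.51945825  0.22501403 -1.06914897]
t 6.35 shift [-2.2 -2.6 62.8] rot [ 0.004 -0.007  0.006]
```

View pics/w4.png

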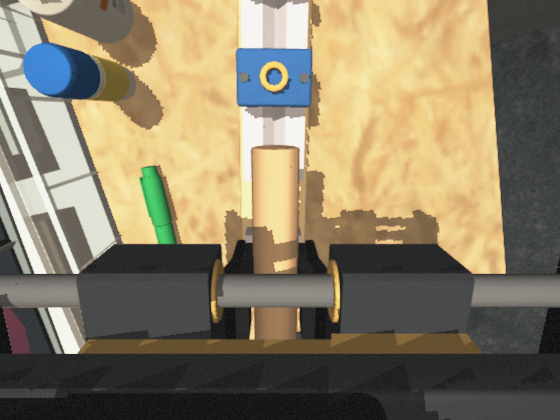

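The dowel is held with its axis at column 276 and its front end at row 148. The bridge entry edge at row 106 is centred at column 274.5, the far top edge at row 50 at column 274, and the rail at row 110 at column 275.5.

```bash
python3 -c "
from h import *
b=.026
c,s=pickle.load(open('w4.pkl','rb'));R=np.array(s['ee_rot']).reshape(3,3);print(np.array(c['camera_matrix'])[:2,2])
for n,u,v,z in [('dowel end',276,149,s['tcp_pos'][2]-.006),('dowel',276.3,240,s['tcp_pos'][2]-.006),('bridge in',274.5,106,.064-b),('bridge out',274,50,.064-b),('rail',275.5,112,.03-b),('rail2',275.5,130,.03-b),('rail far',275,3,.03-b)]:
  p=ray('w4',(u,v),z);print(n,p,np.round(R.T@(p-s['tcp_pos'])*1e3,1))
"
```

```text
[274.98478113 207.16217266]
dowel end [0.43225789 0.2126988  0.13039141] [54.2  1.8  6.1]
dowel [0.43895932 0.25834018 0.13039141] [8.1 2.  6. ]
bridge in [0.42994312 0.19160045 0.038     ] [75.3  1.  98.5]
bridge out [0.42474982 0.15499197 0.038     ] [112.3   0.7  98.6]
rail [0.42981706 0.19579844 0.004     ] [ 71.1   1.8 132.5]
rail2 [0.43193806 0.20988228 0.004     ] [ 56.9   1.8 132.5]
rail far [0.4184103  0.11753289 0.004     ] [150.2   1.4 132.6]
```

Emit:
{"fn": "move_arm", "kwargs": {"series": [{"grip":0,"xyz":[-2,-1,35],"angular":[0,0,0]},{"grip":0,"xyz":[-2,-1,70],"angular":[0,0,0]},{"grip":0,"xyz":[-2,-1,95],"angular":[0,0,0]},{"grip":0,"xyz":[-2,-1,107],"angular":[0,0,0]},{"grip":0,"xyz":[-2,-1,112],"angular":[0,0,0]},{"grip":0,"xyz":[-2,-1,112],"angular":[0,0,0]}]}}

```text
time_s: 6.95
tcp_pos: [0.4437, 0.2671, 0.0256]
ee_rot: [[-0.155, -0.988, 0.001], [-0.988, 0.155, -0.002], [0.002, -0.001, -1.0]]
wrist_force: [-0.3, -0.7, -0.4]
gripper_width: 0.219
gripper_force: 30.0
```

```bash
python3 -c "
from h import *
c,s=snap('wrist','w5');print(s['tcp_pos'],s['gripper_force'],s['wrist_force'])
d,_=snap('scene','s5')
o=np.zeros((420,800,3),np.uint8);o[:,:500]=cv2.imread('pics/w5.png')[:,30:530]
K=np.array(d['camera_matrix']);u=cv2.projectPoints(np.array([[.44,.26,.036]]),np.array(d['rvec'],float),np.array(d['tvec'],float),K,None)[0].ravel();print(u)
x=max(0,min(460,int(u[0])-50));y=max(0,min(320,int(u[1])-70));o[:420,500:]=cv2.resize(cv2.imread('pics/s5.png')[y:y+140,x:x+100],(300,420),interpolation=cv2.INTER_CUBIC);cv2.imwrite('pics/c5.png',o)"
```

```text
[0.44371293 0.26709129 0.02556104] 29.997957944869995 [-0.33988744 -0.7222787  -0.44472703]
[202.1478807 292.5622366]
```

View pics/c5.png

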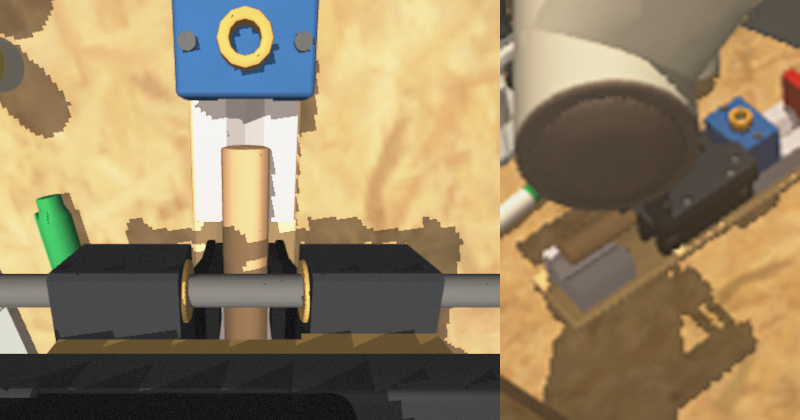

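The dowel (axis at column 246) sits over the groove (columns 229–266, rail 191–298), and the bridge entry is clear ahead of it at row 98. I'll lower the rest of the way gently.

Emit:
{"fn": "move_arm", "kwargs": {"series": [{"grip":0,"xyz":[0,0,4],"angular":[0,0,0]},{"grip":0,"xyz":[0,0,7],"angular":[0,0,0]},{"grip":0,"xyz":[0,0,8.5],"angular":[0,0,0]},{"grip":0,"xyz":[0,0,9.5],"angular":[0,0,0]},{"grip":0,"xyz":[0,0,9.5],"angular":[0,0,0]}]}}

```text
time_s: 7.55
tcp_pos: [0.4439, 0.267, 0.016]
ee_rot: [[-0.154, -0.988, 0.001], [-0.988, 0.154, -0.002], [0.001, -0.001, -1.0]]
wrist_force: [1.5, -1.0, 1.6]
gripper_width: 0.22
gripper_force: 30.0
```

It's in light contact with the groove. Now I'll release it and rise.

Emit:
{"fn": "move_arm", "kwargs": {"series": [{"grip":0.3,"xyz":[0,0,0],"angular":[0,0,0]},{"grip":0.45,"xyz":[0,0,0],"angular":[0,0,0]},{"grip":0.45,"xyz":[0,0,0],"angular":[0,0,0]},{"grip":0.45,"xyz":[0,0,0],"angular":[0,0,0]},{"grip":0.45,"xyz":[0,0,0],"angular":[0,0,0]},{"grip":0.45,"xyz":[0,0,0],"angular":[0,0,0]},{"grip":0.45,"xyz":[0,0,-15],"angular":[0,0,0]},{"grip":0.45,"xyz":[0,0,-45],"angular":[0,0,0]},{"grip":0.45,"xyz":[0,0,-80],"angular":[0,0,0]},{"grip":0.45,"xyz":[0,0,-100],"angular":[0,0,0]}]}}

```text
time_s: 8.55
tcp_pos: [0.4442, 0.2678, 0.1183]
ee_rot: [[-0.154, -0.988, 0.003], [-0.988, 0.154, 0.0], [-0.001, -0.003, -1.0]]
wrist_force: [0.5, 1.0, -0.2]
gripper_width: 0.449
gripper_force: 0.0
```

```bash
python3 -c "
from h import *
c,s=snap('wrist','w6');print(s['time_s'],s['tcp_pos'],s['gripper_force'],s['wrist_force'])"
```

```text
8.55 [0.44419489 0.26779758 0.11828635] 0.0 [ 0.49903343  1.01077131 -0.22072948]
```

View pics/w6.png

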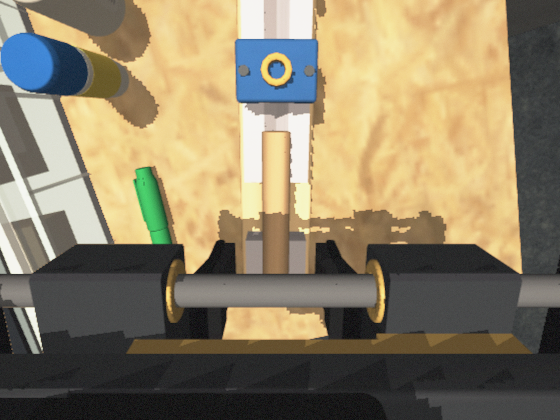

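The released dowel lies in the groove, with its front end at (276,131) and the bridge entry edge at (277,102). I'll work out the push now.

```bash
python3 -c "
from h import *
b=.026
c,s=pickle.load(open('w6.pkl','rb'));R=np.array(s['ee_rot']).reshape(3,3)
for n,u,v,z in [('dowel end',276,131,.0456-b),('dowel',276,230,.0356-b),('dowel',276,140,.0356-b),('bridge in',276.5,102,.064-b),('bridge out',276.5,40,.064-b),('gap edge',277,183,.03-b),('gap edge2',276,234,.03-b)]:
  p=ray('w6',(u,v),z);print(n,p,np.round(R.T@(p-s['tcp_pos'])*1e3,1))
"
```

```text
dowel end [0.43356477 0.21098761 0.0196    ] [57.9  2.1 98.6]
dowel [0.44571043 0.28927768 0.0096    ] [-21.4   2.1 108.7]
dowel [0.43467152 0.2181196  0.0096    ] [ 50.6   2.1 108.6]
bridge in [0.43020641 0.1915024  0.038     ] [77.6  2.3 80.2]
bridge out [0.42443835 0.15423046 0.038     ] [115.3   2.3  80.2]
gap edge [0.43914131 0.25214547 0.004     ] [ 16.3   2.9 114.3]
gap edge2 [0.44654024 0.29462544 0.004     ] [-26.8   2.2 114.3]
```

Emit:
{"fn": "move_arm", "kwargs": {"series": [{"grip":0,"xyz":[-40,2,0],"angular":[0,0,0]},{"grip":0,"xyz":[-75,2,0],"angular":[0,0,0]},{"grip":0,"xyz":[-88,2,0],"angular":[0,0,0]},{"grip":0,"xyz":[-88,2,20],"angular":[0,0,0]},{"grip":0,"xyz":[-88,2,50],"angular":[0,0,0]},{"grip":0,"xyz":[-88,2,75],"angular":[0,0,0]},{"grip":0,"xyz":[-88,2,88],"angular":[0,0,0]},{"grip":0,"xyz":[-88,2,88],"angular":[0,0,0]}]}}

```text
time_s: 9.4
tcp_pos: [0.454, 0.3526, 0.0255]
ee_rot: [[-0.155, -0.988, -0.003], [-0.988, 0.155, -0.006], [0.006, 0.002, -1.0]]
wrist_force: [-0.3, 0.2, -0.3]
gripper_width: 0.006
gripper_force: 0.0
```

```bash
python3 -c "
from h import *
c,s=snap('wrist','w7');print(s['time_s'],s['tcp_pos'],s['gripper_width'],s['wrist_force'])
d,_=snap('scene','s7')
o=np.zeros((420,800,3),np.uint8);o[:,:500]=cv2.imread('pics/w7.png')[:,30:530]
x,y=130,225
o[:420,500:]=cv2.resize(cv2.imread('pics/s7.png')[y:y+140,x:x+100],(300,420),interpolation=cv2.INTER_CUBIC);cv2.imwrite('pics/c7.png',o)"
```

```text
9.4 [0.45397889 0.35259518 0.02548203] 0.006209135926430297 [-0.29587021  0.20381105 -0.2505199 ]
```

View pics/c7.png

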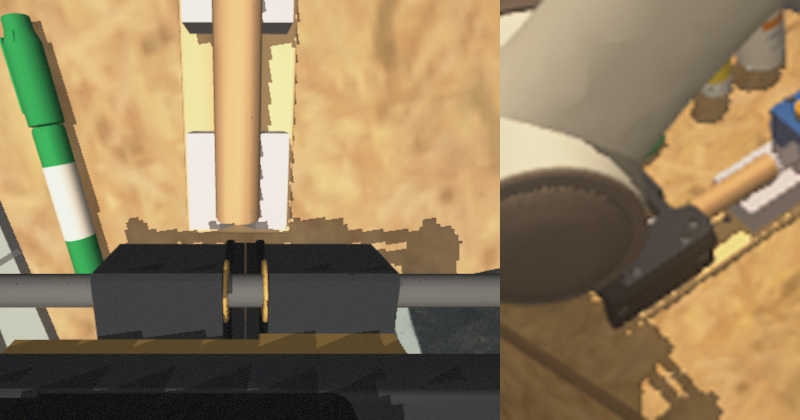

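The shut fingers (column 246) stand behind the dowel's tail (237,222), about 3 mm to the side and slightly low. I'll correct that and push.

Emit:
{"fn": "move_arm", "kwargs": {"series": [{"grip":0,"xyz":[0,-2,-4],"angular":[0,0,0]},{"grip":0,"xyz":[4,-3,-4],"angular":[0,0,0]},{"grip":0,"xyz":[8,-3,-4],"angular":[0,0,0]},{"grip":0,"xyz":[12,-3,-4],"angular":[0,0,0]},{"grip":0,"xyz":[16,-3,-4],"angular":[0,0,0]},{"grip":0,"xyz":[20,-3,-4],"angular":[0,0,0]},{"grip":0,"xyz":[24,-3,-4],"angular":[0,0,0]},{"grip":0,"xyz":[28,-3,-4],"angular":[0,0,0]}]}}

```text
time_s: 10.3
tcp_pos: [0.4536, 0.3257, 0.0316]
ee_rot: [[-0.154, -0.988, 0.0], [-0.988, 0.154, -0.002], [0.002, -0.001, -1.0]]
wrist_force: [-0.2, -0.3, 0.6]
gripper_width: 0.006
gripper_force: 0.2
```

Emit:
{"fn": "move_arm", "kwargs": {"series": [{"grip":0,"xyz":[6,0,0],"angular":[0,0,0]},{"grip":0,"xyz":[13,0,0],"angular":[0,0,0]},{"grip":0,"xyz":[20,0,0],"angular":[0,0,0]},{"grip":0,"xyz":[27,0,0],"angular":[0,0,0]},{"grip":0,"xyz":[34,0,0],"angular":[0,0,0]},{"grip":0,"xyz":[41,0,0],"angular":[0,0,0]},{"grip":0,"xyz":[48,0,0],"angular":[0,0,0]},{"grip":0,"xyz":[55,0,0],"angular":[0,0,0]},{"grip":0,"xyz":[60,0,0],"angular":[0,0,0]}]}}

```text
time_s: 11.2
tcp_pos: [0.4442, 0.266, 0.0317]
ee_rot: [[-0.155, -0.988, 0.0], [-0.988, 0.155, -0.002], [0.002, -0.001, -1.0]]
wrist_force: [-0.9, 0.9, 0.0]
gripper_width: 0.005
gripper_force: 0.1
```

```bash
python3 -c "
from h import *
c,s=snap('wrist','w8');print(s['time_s'],s['tcp_pos'],s['wrist_force'])
d,_=snap('scene','s8')
o=np.zeros((420,800,3),np.uint8);o[:,:500]=cv2.imread('pics/w8.png')[:,30:530]
x,y=150,205
o[:420,500:]=cv2.resize(cv2.imread('pics/s8.png')[y:y+140,x:x+100],(300,420),interpolation=cv2.INTER_CUBIC);cv2.imwrite('pics/c8.png',o)"
```

```text
11.2 [0.44420895 0.26601136 0.03169556] [-0.90046152  0.88991979  0.04935863]
```

View pics/c8.png

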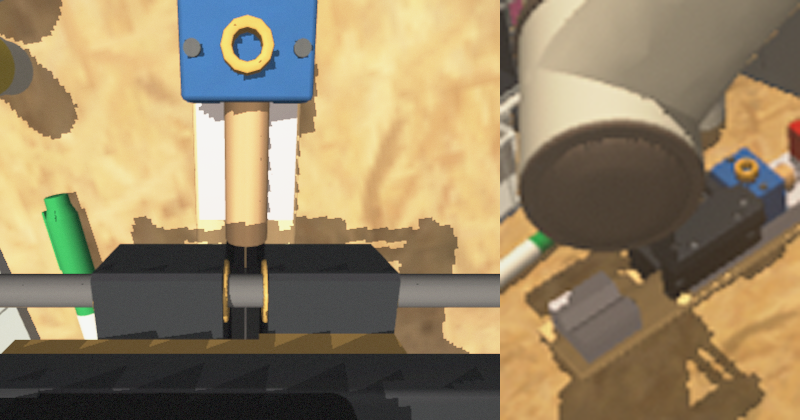

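The dowel (columns 225–268) has entered the bridge, and the fingers are at its tail (row 243). About 20 mm remain.

Emit:
{"fn": "move_arm", "kwargs": {"series": [{"grip":0,"xyz":[5,0,0],"angular":[0,0,0]},{"grip":0,"xyz":[9,0,0],"angular":[0,0,0]},{"grip":0,"xyz":[12,0,0],"angular":[0,0,0]},{"grip":0,"xyz":[14,0,0],"angular":[0,0,0]},{"grip":0,"xyz":[14,0,0],"angular":[0,0,0]}]}}

```text
time_s: 11.8
tcp_pos: [0.4421, 0.2526, 0.0317]
ee_rot: [[-0.155, -0.988, 0.0], [-0.988, 0.155, -0.002], [0.002, -0.0, -1.0]]
wrist_force: [0.9, -0.1, 0.8]
gripper_width: 0.002
gripper_force: 0.0
```

Emit:
{"fn": "move_arm", "kwargs": {"series": [{"grip":0,"xyz":[1.5,0,0],"angular":[0,0,0]},{"grip":0,"xyz":[3,0,0],"angular":[0,0,0]}]}}

```text
time_s: 12.0
tcp_pos: [0.4418, 0.25, 0.0317]
ee_rot: [[-0.154, -0.988, 0.0], [-0.988, 0.154, -0.002], [0.002, -0.001, -1.0]]
wrist_force: [0.7, 0.6, -0.4]
gripper_width: 0.006
gripper_force: 0.1
```

Emit:
{"fn": "move_arm", "kwargs": {"series": [{"grip":0,"xyz":[1,0,0],"angular":[0,0,0]},{"grip":0,"xyz":[2,0,0],"angular":[0,0,0]}]}}

```text
time_s: 12.2
tcp_pos: [0.4414, 0.2479, 0.0317]
ee_rot: [[-0.154, -0.988, 0.0], [-0.988, 0.154, -0.002], [0.002, -0.001, -1.0]]
wrist_force: [0.4, -0.8, 0.6]
gripper_width: 0.007
gripper_force: 0.1
```

Not at the stop yet, so I'll carry on in small steps.

Emit:
{"fn": "move_arm", "kwargs": {"series": [{"grip":0,"xyz":[1,0,0],"angular":[0,0,0]},{"grip":0,"xyz":[2,0,0],"angular":[0,0,0]}]}}

```text
time_s: 12.4
tcp_pos: [0.4419, 0.2474, 0.0321]
ee_rot: [[-0.154, -0.988, 0.003], [-0.988, 0.154, 0.001], [-0.001, -0.002, -1.0]]
wrist_force: [-1.9, 5.7, -0.2]
gripper_width: 0.005
gripper_force: 2.7
```

Emit:
{"fn": "move_arm", "kwargs": {"series": [{"grip":0,"xyz":[1,0,0],"angular":[0,0,0]},{"grip":0,"xyz":[1.5,0,0],"angular":[0,0,0]}]}}

```text
time_s: 12.6
tcp_pos: [0.4423, 0.2473, 0.0326]
ee_rot: [[-0.154, -0.988, 0.004], [-0.988, 0.154, 0.003], [-0.004, -0.004, -1.0]]
wrist_force: [-1.8, 8.6, 0.1]
gripper_width: 0.005
gripper_force: 3.7
```

Emit:
{"fn": "move_arm", "kwargs": {"series": [{"grip":0,"xyz":[1,0,0],"angular":[0,0,0]},{"grip":0,"xyz":[1.5,0,0],"angular":[0,0,0]}]}}

```text
time_s: 12.8
tcp_pos: [0.4427, 0.2472, 0.0329]
ee_rot: [[-0.154, -0.988, 0.006], [-0.988, 0.154, 0.006], [-0.007, -0.005, -1.0]]
wrist_force: [-3.1, 10.7, 0.3]
gripper_width: 0.007
gripper_force: 5.0
```

A firm stop: 11 N along the groove with no further travel, within about 1.5 mm of the expected place. I'll back off, rise and check.

Emit:
{"fn": "move_arm", "kwargs": {"series": [{"grip":0,"xyz":[-4,0,0],"angular":[0,0,0]},{"grip":0,"xyz":[-9,0,0],"angular":[0,0,0]},{"grip":0,"xyz":[-20,0,0],"angular":[0,0,0]},{"grip":0,"xyz":[-30,0,-10],"angular":[0,0,0]},{"grip":0,"xyz":[-30,0,-50],"angular":[0,0,0]},{"grip":0,"xyz":[-30,0,-95],"angular":[0,0,0]},{"grip":0,"xyz":[-15,0,-110],"angular":[0,0,0]},{"grip":0,"xyz":[10,0,-110],"angular":[0,0,0]},{"grip":0,"xyz":[10,0,-110],"angular":[0,0,0]}]}}

```text
time_s: 13.7
tcp_pos: [0.4381, 0.2314, 0.1421]
ee_rot: [[-0.156, -0.988, -0.001], [-0.988, 0.156, -0.003], [0.003, 0.0, -1.0]]
wrist_force: [-0.7, 0.5, -1.0]
gripper_width: 0.003
gripper_force: 0.0
```

```bash
python3 -c "
from h import *
c,s=snap('wrist','w9');print(s['time_s'],s['tcp_pos'],s['wrist_force'])
o=np.zeros((420,800,3),np.uint8);o[:260,:500]=cv2.imread('pics/w9.png')[:260,30:530]
o[:,500:]=cv2.resize(cv2.imread('pics/w9.png')[0:182,210:340],(300,420),interpolation=cv2.INTER_CUBIC);
d,_=snap('top','t9');o[260:,:400]=cv2.resize(cv2.imread('pics/t9.png')[165:229,345:505],(400,160));cv2.imwrite('pics/c9.png',o)"
```

```text
13.7 [0.43806973 0.23140921 0.14210494] [-0.73722872  0.48760207 -1.04439883]
```

View pics/c9.png

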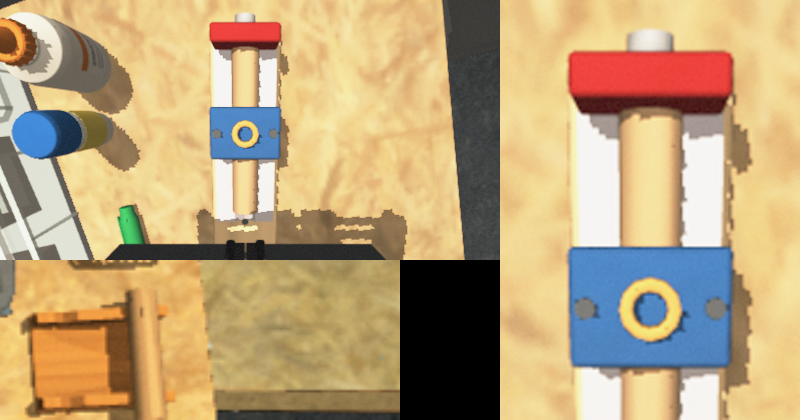

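The dowel lies along the groove through the bridge, with its end against the red stop (crop (650,110)). The thick dowel is still in its cradle and the gripper is clear, so I'm handing in.

```bash
python3 -c "
from station import r
print(r.finish_job())"
```

```text
the job is handed in; nothing more can be done
None
```

I handed the job in at about 14 s: the thin dowel lies free in the groove, through the bridge and against the red stop, and the thick dowel is still in its cradle; no verdict came back.

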